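# Lock the loose serving tray to its dock

## Task

Two wooden serving trays stand in their docks on the worktop. One is already locked; the other still stands off its dock with an open gap. On the dock with the gap, turn the steel cam handle a quarter turn clockwise (seen from above) so that its hook draws the tray up tight, then let go. Leave the locked dock's handle as it is.

Things in the scene. Friction and masses are not known exactly. Their poses are not given: they have to be found in the camera images.
- dock_pivot (a point): Open dock: point on the cam's vertical axis, mid handle, 90 mm above the worktop (grip height). Fixed to the dock, does not turn. x points from tray to dock (about away from the robot), y left along the gap, z up. Dock: fixed, 242x136 mm base (x -150 to +92) with rails; wooden block under the cam, top 50 mm up, tray-side face at x = -22 mm. Near the cam all but the handle is below 68 mm.
- cam (a joint): Open dock's cam angle, rad: 0 open, grows clockwise from above, stop at 1.5; starts at 0 to 0.12. Stiff (0.1 Nm, up to 0.5 while drawing), stays where left. Draws from about 0.3 to 1.15, then holds. Handle: steel bar 60 long, 14 thick, 72 to 104 mm above the worktop, centred on the axis; along the dock's x (across the gap) at 0, near along the gap at 1.5. Hook below it, 57 mm round the axis.
- tray: Loose wooden tray of the open dock, 120x120x42 mm, 0.3 to 0.6 kg with two tomatoes fixed in it, standing on the dock's base between rails. Origin: centre of its underside, 8 mm above the worktop; axes as the dock's. Steel post for the hook 52 mm toward the dock, top 66 mm above the worktop. Touching the dock its origin is at x = -82 mm from the pivot; it starts 7 to 11 mm farther off.
- cam2 (a joint): Cam angle, rad, of the other dock: identical, about 0.3 m to the left or right, already locked (about 1.4), its tray against the dock, its handle lying along the seam. It must stay locked.

How it is judged:
By the outcome, as a careful person would: the job done as asked, in the order asked, and still so for the second after the job is handed in, with the robot touching nothing.
It also fails if it takes over 29 s, if anything falls off the work surface, if the arm or the gripper's body presses on something with over 40 N, if the wrist force passes 120 N, or if a joint passes its speed limit or range.

## Robot

A 6-joint arm with a two-finger parallel gripper is mounted at the origin on a cart in front of the work surface, level with it; the furniture and walls round the work are solid. World frame = base frame: x ahead of the robot, y to its left, z up, the work surface at z = 0. Lengths are in m, angles in rad, forces in N, time in s.
With the tool pointing down it reaches from about 0.425 to 0.95 m from the base axis. Payload 3.5 kg.
Tool frame: the origin (TCP) lies midway between the tips of the shut fingers; the grasp point (between the pads) lies 19 mm behind it; z points along the fingers, y is the direction in which the jaws open and shut (so a half turn about z gives the same grasp; the last joint's range is limited). The gripper opens to 85 mm and grips with 20 to 120 N. Pads are 22 mm wide; open, the fingers measure 114 mm over their backs; the gripper's body (76 mm by 85 mm) begins 54 mm behind the grasp point. The pads swing forward as they close: fully open they stand 13 mm farther back than shut.
Start: joints at [-1.47, 0.286, 1.577, -0, 1.279, -0.15], TCP at [0.168, -0.654, 0.231] pointing down, gripper open.
Joint ranges: [-2.77, 2.77], [-0.9, 2.22], [0.21, 2.48], [-1.53, 4.67], [0.24, 2.81], [-2.84, 2.84]. Speed limits (rad/s): [2.79, 2.79, 3.14, 3.14, 3.14, 3.14].

## Interface

Orientations are given as a unit quaternion [x, y, z, w].
In Python, from plant import ctrl gives the robot as it stands.
- The arm moves only by the tool apply_moves, never from a script. Its argument "moves" is a list that holds one entry, the list of rows, each a list of 7 numbers: the shift along the tool's x, y, z in m, then the turn, a rotation vector about the tool's x, y, z in degrees, then the gripper's target within -1 to 1 (shut at 1, half-way at 0, fully open at -1). In form: [[[tx, ty, tz, ax, ay, az, hand], ...]]. A call has 1 to 12 rows; each row shifts and turns the pose as measured when the row begins, along the tool's axes as they then stand; what a row does not reach is not made up. A row lasts 1/10 s, in which the tool goes at most 50 mm and 8.59 degrees, less where a joint would pass 70% of its speed; a pose out of reach is approached as far as the arm can. A call with a gripper value outside its range is refused whole. The fingers move at their own pace and stop on an object; "force" is the grip in N (left out, the last holds). Time passes only in rows, so rows that do not move let the fingers close. It gives the time, the measured TCP pose, the force and the opening at its end, in the units of the state.
- ctrl.get_state(): the state, without advancing time (a new reading comes with each control period).
- ctrl.read_camera(name): name is "scene" or "top" or "wrist"; returns the picture (420x560x3 uint8, red, green, blue); there is no depth.
- ctrl.get_calibration(name): a dict with "camera_matrix" (3x3 intrinsics, pixels), "cam_to_world" (4x4, takes a point from camera to world coordinates). Camera axes: x right, y up, looking along -z (the intrinsics and any distortion apply to the point x, -y, -z); pixel columns grow to the right and rows downward; lengths in m; the calibration is good to about 2 mm. A picture is of the moment at which its call begins: read the wrist's pose just before it. get_calibration takes no time and is no camera call; for the wrist camera it gives the pose at the moment of the call.
- ctrl.sign_off(): hands the job in, once; it reports no verdict.
The state is a dict: "time": time; "qpos": joint angles; "dq": joint speeds; "joint_efforts": joint torques, N m; "eef_pos": TCP position; "tcp_rot": TCP orientation; "contact_force": force on the tool from outside, world axes, zero at the start; "wrist_torque": the same for the moment, N m; "opening": opening from 0.0 (shut) to 1.0 (fully open).
Only numpy, scipy, OpenCV 4.12 (cv2) and the standard library are available. Lean on these libraries where they do the work, as an engineer would, in place of code of your own. Each camera call takes 0.05 s, during which the arm holds its last target. There are 200 camera calls.

## Working session

There is one attempt and no reset: what is moved stays moved. The work goes in short steps, Python scripts to look and compute and a tool call to move; the robot and the scene stay as the last step left them, time stands still between calls to the robot, and variables do not carry over. Pictures are saved under pics/ and viewed, about 8 in all and at most 12, crops included, and the job is handed in when it is done.

Besides the shell and the picture viewer there is one more tool, called after "Emit:" by a JSON object that holds its "api" and its "payload". apply_moves: Moves the arm, as the interface text tells. Its arguments: {"type":"object","properties":{"moves":{"type":"array","items":{"type":"array","items":{"type":"array","items":{"type":"number"}}}},"force":{"type":"number"}},"required":["moves"]}

```bash
mkdir -p pics
python3 - <<'E'
from plant import ctrl
import cv2,numpy as np
s=ctrl.get_state();print(s['time'],s['eef_pos'],s['tcp_rot'],s['opening'])
for n in("top","scene"):
    cv2.imwrite(f"pics/{n}0.png",ctrl.read_camera(n)[:,:,::-1])
    c=ctrl.get_calibration(n);print(n,{k:np.round(v,4).tolist() if not isinstance(v,str) else v for k,v in c.items()})
E
```

```text
0.0 [ 0.16747547 -0.65321843  0.22991807] [ 9.92146986e-01  1.25071689e-01  3.50435583e-05 -1.19572287e-03] 1.0004771728658637
top {'camera_matrix': [[537.1647, 0.0, 275.915], [0.0, 537.1647, 203.0926], [0.0, 0.0, 1.0]], 'cam_to_world': [[0.2224, 0.9549, -0.1967, 0.3834], [-0.9749, 0.2184, -0.0424, 0.1839], [0.0025, 0.2012, 0.9795, 0.9341], [0.0, 0.0, 0.0, 1.0]]}
scene {'camera_matrix': [[430.0096, 0.0, 274.9731], [0.0, 430.0096, 207.3404], [0.0, 0.0, 1.0]], 'cam_to_world': [[-0.6989, 0.538, -0.4713, 0.1405], [-0.7152, -0.523, 0.4636, 0.6056], [0.0029, 0.6611, 0.7503, 0.7088], [0.0, 0.0, 0.0, 1.0]]}
```

View pics/top0.png

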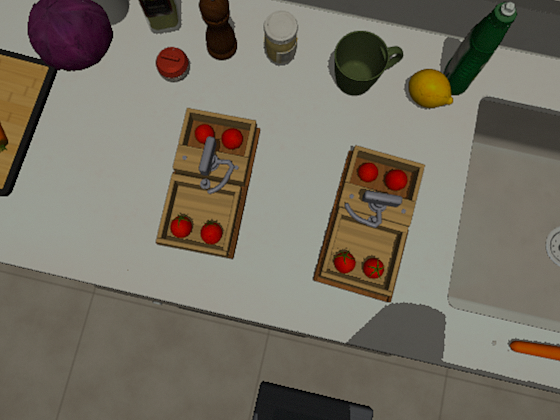

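View pics/scene0.png

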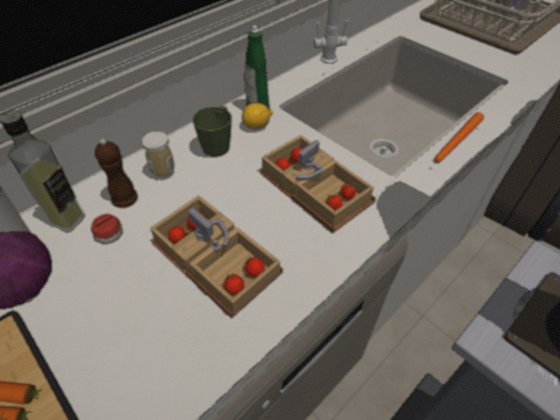

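The left dock in the top view (handle near pixel 208,160) has its handle across the gap, so it is open. The right dock's handle (380,199) lies along the seam, so it is locked. I'll zoom in on the open dock in both views.

Run:
```python
import cv2,numpy as np
a=cv2.imread("pics/top0.png")[100:265,150:270];b=cv2.imread("pics/scene0.png")[190:315,145:290]
a=cv2.resize(a,None,fx=3.5,fy=3.5,interpolation=cv2.INTER_CUBIC);b=cv2.resize(b,(375,323),interpolation=cv2.INTER_CUBIC)
o=np.zeros((600,800,3),np.uint8);o[:a.shape[0],:a.shape[1]]=a;o[:323,424:799]=b
cv2.imwrite("pics/crop0.png",o)
```

```text
(no output)
```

View pics/crop0.png

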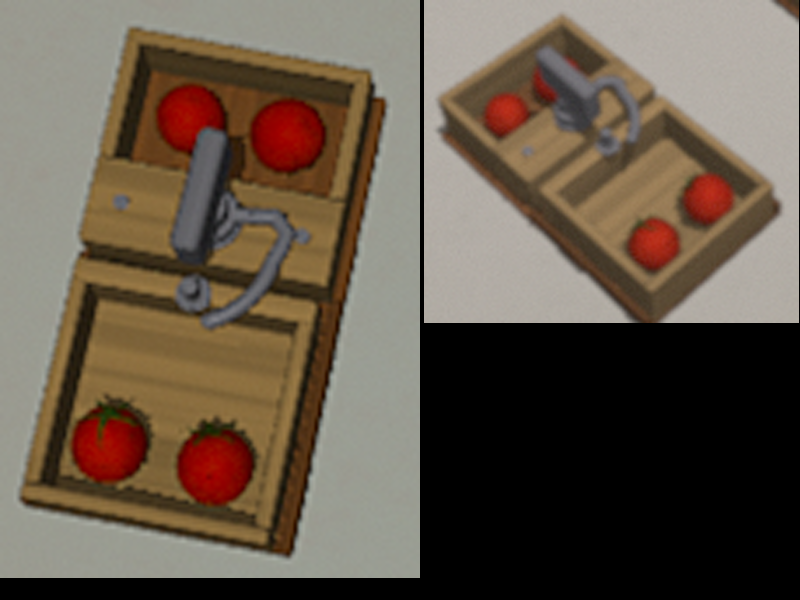

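The crop shows the handle's top face running from about (213,130) to (185,242), and block screws at (121,202) and (304,237). The gap and post are visible, and the hook is on the right. I'll turn these into world positions next.

```bash
cat > h.py <<'E'
from plant import ctrl
import numpy as np, cv2
def ray(c,u,v,z):
    K=c['camera_matrix'];T=np.array(c['cam_to_world'])
    d=np.linalg.inv(K)@[u,v,1];d=T[:3,:3]@[d[0],-d[1],-d[2]];o=T[:3,3]
    return o+d*(z-o[2])/d[2]
def proj(c,P):
    T=np.array(c['cam_to_world']);p=T[:3,:3].T@(np.array(P)-T[:3,3]);p=np.array(c['camera_matrix'])@[p[0],-p[1],-p[2]];return p[:2]/p[2]
E
python3 - <<'E'
from h import *
t=ctrl.get_calibration('top');s=ctrl.get_calibration('scene')
R=lambda x,y,z:ray(t,x/3.5+150,y/3.5+100,z)
S=lambda x,y,z:ray(s,(x-424)/2.586+145,y/2.586+190,z)
def pr(n,a,b):
    d=b-a;print(n,a.round(4),b.round(4),'mid',((a+b)/2).round(4),'len',np.linalg.norm(d).round(4),'ang',np.degrees(np.arctan2(d[1],d[0])).round(1))
pr('handle',R(185,242,.104),R(215,130,.104))
pr('handleS',S(588,103,.104),S(546,50,.104))
pr('screws',R(304,237,.05),R(121,202,.05))
pr('dock far edge',R(371,74,.05),R(132,30,.05))
pr('tray near edge',R(272,545,.05),R(22,492,.05))
pr('post',R(193,285,.066),R(193,285,.066))
for p in [(0,0)]:pass
E
```

```text
handle [0.5781 0.3459 0.104 ] [0.6331 0.3458 0.104 ] mid [0.6056 0.3458 0.104 ] len 0.055 ang -0.2
handleS [0.5651 0.3549 0.104 ] [0.6245 0.3462 0.104 ] mid [0.5948 0.3506 0.104 ] len 0.0601 ang -8.4
screws [0.6061 0.3007 0.05  ] [0.6034 0.392  0.05  ] mid [0.6047 0.3463 0.05  ] len 0.0913 ang 91.7
dock far edge [0.6948 0.2881 0.05  ] [0.6907 0.4094 0.05  ] mid [0.6927 0.3487 0.05  ] len 0.1213 ang 91.9
tray near edge [0.457  0.2799 0.05  ] [0.4551 0.4011 0.05  ] mid [0.456  0.3405 0.05  ] len 0.1213 ang 90.9
post [0.5674 0.3444 0.066 ] [0.5674 0.3444 0.066 ] mid [0.5674 0.3444 0.066 ] len 0.0 ang 0.0
```

```bash
cat > plan.py <<'E'
from h import *
def rows(way,yaw1,n,ps,yaw0,hand=-1):
    # equal steps along polyline
    L=[np.array(ps)]+[np.array(w) for w in way]
    d=np.r_[0,np.cumsum([np.linalg.norm(b-a) for a,b in zip(L,L[1:])])]
    P=np.array([np.interp(np.linspace(0,d[-1],n+1),d,[p[i] for p in L]) for i in range(len(ps))]).T
    out=[]
    for k in range(n):
        y=np.radians(yaw0+(yaw1-yaw0)*k/n);D=P[k+1]-P[k]
        out.append([round(float(D[0]*np.cos(y)+D[1]*np.sin(y)),3),round(float(D[0]*np.sin(y)-D[1]*np.cos(y)),3),round(float(-D[2]),3),0,0,round((yaw0-yaw1)/n,1),hand])
    return out
E
python3 - <<'E'
from plan import *
r=rows([(.50,-.33,.23),(.62,0,.23),(.585,.346,.23)],178,26,(.1675,-.653,.23),14.4)
print(r[:12]);print(r[12:24]);print(r[24:])
E
```

```text
[[0.039, -0.022, -0.0, 0, 0, -6.3, -1], [0.041, -0.018, -0.0, 0, 0, -6.3, -1], [0.043, -0.013, -0.0, 0, 0, -6.3, -1], [0.044, -0.008, -0.0, 0, 0, -6.3, -1], [0.045, -0.004, -0.0, 0, 0, -6.3, -1], [0.045, 0.001, -0.0, 0, 0, -6.3, -1], [0.044, 0.006, -0.0, 0, 0, -6.3, -1], [0.043, 0.011, -0.0, 0, 0, -6.3, -1], [0.042, 0.016, -0.0, 0, 0, -6.3, -1], [0.04, 0.02, -0.0, 0, 0, -6.3, -1], [0.042, 0.013, -0.0, 0, 0, -6.3, -1], [0.043, 0.011, -0.0, 0, 0, -6.3, -1]]
[[0.042, 0.015, -0.0, 0, 0, -6.3, -1], [0.04, 0.02, -0.0, 0, 0, -6.3, -1], [0.038, 0.024, -0.0, 0, 0, -6.3, -1], [0.035, 0.028, -0.0, 0, 0, -6.3, -1], [0.032, 0.032, -0.0, 0, 0, -6.3, -1], [0.028, 0.035, -0.0, 0, 0, -6.3, -1], [0.035, 0.027, -0.0, 0, 0, -6.3, -1], [0.035, 0.028, -0.0, 0, 0, -6.3, -1], [0.032, 0.031, -0.0, 0, 0, -6.3, -1], [0.028, 0.035, -0.0, 0, 0, -6.3, -1], [0.024, 0.038, -0.0, 0, 0, -6.3, -1], [0.02, 0.04, -0.0, 0, 0, -6.3, -1]]
[[0.016, 0.042, -0.0, 0, 0, -6.3, -1], [0.011, 0.043, -0.0, 0, 0, -6.3, -1]]
```

Emit:
{"api": "apply_moves", "payload": {"moves": [[[0.039,-0.022,0,0,0,-6.3,-1],[0.041,-0.018,0,0,0,-6.3,-1],[0.043,-0.013,0,0,0,-6.3,-1],[0.044,-0.008,0,0,0,-6.3,-1],[0.045,-0.004,0,0,0,-6.3,-1],[0.045,0.001,0,0,0,-6.3,-1],[0.044,0.006,0,0,0,-6.3,-1],[0.043,0.011,0,0,0,-6.3,-1],[0.042,0.016,0,0,0,-6.3,-1],[0.04,0.02,0,0,0,-6.3,-1],[0.042,0.013,0,0,0,-6.3,-1],[0.043,0.011,0,0,0,-6.3,-1]]]}}

```text
time: 1.3
eef_pos: [0.5255, -0.2419, 0.2237]
tcp_rot: [0.692, 0.722, 0.002, -0.005]
contact_force: [0.6, 0.3, 0.0]
opening: 1.001
```

Run:
```python
from plan import *
r=rows([(.62,0,.22),(.59,.346,.20)],178,15,(.5255,-.242,.2237),92.4)
print(r[:12]);print(r[12:])
```

```text
[[0.037, 0.016, 0.001, 0, 0, -5.7, -1], [0.035, 0.02, 0.001, 0, 0, -5.7, -1], [0.033, 0.023, 0.001, 0, 0, -5.7, -1], [0.031, 0.026, 0.001, 0, 0, -5.7, -1], [0.028, 0.029, 0.001, 0, 0, -5.7, -1], [0.025, 0.032, 0.001, 0, 0, -5.7, -1], [0.029, 0.027, 0.002, 0, 0, -5.7, -1], [0.032, 0.025, 0.002, 0, 0, -5.7, -1], [0.03, 0.028, 0.002, 0, 0, -5.7, -1], [0.027, 0.03, 0.002, 0, 0, -5.7, -1], [0.023, 0.033, 0.002, 0, 0, -5.7, -1], [0.02, 0.035, 0.002, 0, 0, -5.7, -1]]
[[0.016, 0.037, 0.002, 0, 0, -5.7, -1], [0.013, 0.038, 0.002, 0, 0, -5.7, -1], [0.009, 0.039, 0.002, 0, 0, -5.7, -1]]
```

Emit:
{"api": "apply_moves", "payload": {"moves": [[[0.037,0.016,0.001,0,0,-5.7,-1],[0.035,0.02,0.001,0,0,-5.7,-1],[0.033,0.023,0.001,0,0,-5.7,-1],[0.031,0.026,0.001,0,0,-5.7,-1],[0.028,0.029,0.001,0,0,-5.7,-1],[0.025,0.032,0.001,0,0,-5.7,-1],[0.029,0.027,0.002,0,0,-5.7,-1],[0.032,0.025,0.002,0,0,-5.7,-1],[0.03,0.028,0.002,0,0,-5.7,-1],[0.027,0.03,0.002,0,0,-5.7,-1],[0.023,0.033,0.002,0,0,-5.7,-1],[0.02,0.035,0.002,0,0,-5.7,-1]]]}}

```text
time: 2.5
eef_pos: [0.5868, 0.2473, 0.2034]
tcp_rot: [0.141, 0.99, 0.005, -0.008]
contact_force: [0.1, 0.0, -0.5]
opening: 1.0
```

Emit:
{"api": "apply_moves", "payload": {"moves": [[[0.016,0.037,0.002,0,0,-5.7,-1],[0.013,0.038,0.002,0,0,-5.7,-1],[0.009,0.039,0.002,0,0,-5.7,-1],[0,0,0,0,0,0,-1]]]}}

```text
time: 2.9
eef_pos: [0.5651, 0.3755, 0.1956]
tcp_rot: [-0.018, 1.0, 0.006, -0.009]
contact_force: [-0.2, -0.4, 0.1]
opening: 0.996
```

Run:
```python
from h import *
s=ctrl.get_state();print(s['time'],s['eef_pos'],s['tcp_rot'],s['qpos'])
c=ctrl.get_calibration('wrist');im=ctrl.read_camera('wrist')[:,:,::-1].copy()
print(np.round(c['cam_to_world'],4).tolist(),np.round(c['camera_matrix'],1).tolist())
np.savez('w1.npz',**{k:np.array(c[k]) for k in('camera_matrix','cam_to_world')})
cv2.imwrite('pics/w1.png',im)
```

```text
2.9 [0.5650735  0.37553451 0.19563552] [-0.01758973  0.99978643  0.00561637 -0.00928209] [ 0.43069073  0.32712636  1.59229608  0.01879171  1.23471995 -1.18159767]
[[-0.0361, -0.9629, -0.2673, 0.4948], [0.9993, -0.0316, -0.021, 0.3723], [0.0117, -0.2679, 0.9634, 0.3401], [0.0, 0.0, 0.0, 1.0]] [[371.7, 0.0, 279.9], [0.0, 371.7, 212.8], [0.0, 0.0, 1.0]]
```

View pics/w1.png

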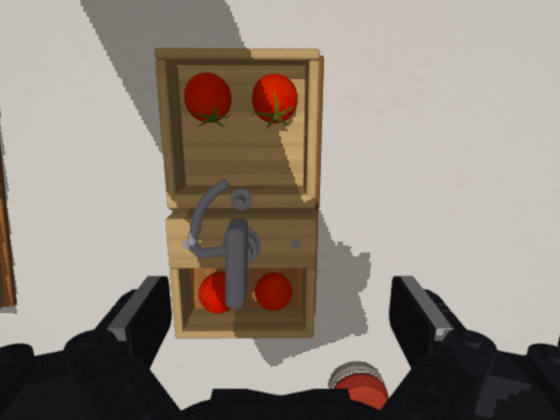

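The wrist view shows the open dock with a visible gap at row 207. The handle bar runs down column 236 from row 222 to 305, and the screws are at (193,244) and (296,244). I'll fit the pose by overlaying a model box on the zoomed image.

Run:
```python
from h import *
c=dict(np.load('w1.npz'));im=cv2.imread('pics/w1.png')
a=ray(c,193,244,.05);b=ray(c,296,244,.05);print('screws',a.round(4),b.round(4),(a+b)/2,'yaw',np.degrees(np.arctan2(*( (a-b)[[1,0]])))+90)
print('handle',ray(c,236.5,236,.104).round(4),ray(c,235,305,.104).round(4),'post',ray(c,241,198,.066).round(4))
print('seam dock',ray(c,168,212,.05).round(4),ray(c,318,208,.05).round(4))
z=5;o=cv2.resize(im[190:310,170:310],None,fx=z,fy=z,interpolation=cv2.INTER_CUBIC)
def box(px,py,ang,col):
    for h in(.104,.072):
        q=[]
        for sx,sy in((-1,-1),(1,-1),(1,1),(-1,1)):
            x,y=sx*.03,sy*.007;C,S=np.cos(ang),np.sin(ang)
            q.append((proj(c,[px+C*x-S*y,py+S*x+C*y,h])-[170,190]+.5)*z)
        cv2.polylines(o,[np.int32(q)],True,col,1)
box(.6035,.3465,np.radians(-1.5),(0,255,0))
cv2.imwrite('pics/w1z.png',o[:600,:700])
```

```text
screws [0.6044 0.3077 0.05  ] [0.6017 0.3929 0.05  ] [0.60308623 0.35033572 0.05      ] yaw 1.8198706966549736
handle [0.5774 0.3489 0.104 ] [0.629  0.3481 0.104 ] post [0.5602 0.3484 0.066 ]
seam dock [0.5776 0.2884 0.05  ] [0.5703 0.4092 0.05  ]
```

View pics/w1z.png

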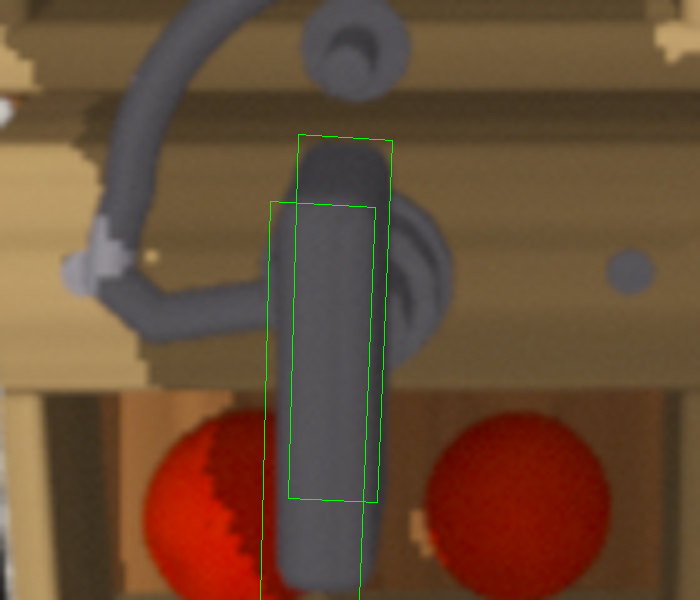

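```bash
cat > go.py <<'E'
from plan import *
from scipy.spatial.transform import Rotation as Ro
def delta(p,yaw):
    s=ctrl.get_state();R=Ro.from_quat(s['tcp_rot']);y=np.radians(yaw)
    G=Ro.from_matrix(np.array([[np.cos(y),np.sin(y),0],[np.sin(y),-np.cos(y),0],[0,0,-1]]))
    print('t',s['time'],'pos',np.round(s['eef_pos'],4),'F',np.round(s['contact_force'],1),'M',np.round(s['wrist_torque'],2),'open',s['opening'])
    print('shift',R.inv().apply(np.array(p)-s['eef_pos']).round(4),'rot',np.degrees((R.inv()*G).as_rotvec()).round(2),'q6',s['qpos'][5])
E
python3 -c "
from go import *
delta((.602,.348,.13),179.7);delta((.602,.348,.072),179.7)"
```

```text
t 2.95 pos [0.5656 0.3735 0.1955] F [ 0.1 -0.  -1.2] M [-0.06  0.    0.01] open 0.9962132764555058
shift [-0.0367 -0.0273  0.0646] rot [ 0.55 -1.07  2.17] q6 -1.1810295622407763
t 2.95 pos [0.5656 0.3735 0.1955] F [ 0.1 -0.  -1.2] M [-0.06  0.    0.01] open 0.9962132764555058
shift [-0.0378 -0.0279  0.1225] rot [ 0.55 -1.07  2.17] q6 -1.1810295622407763
```

Emit:
{"api": "apply_moves", "payload": {"moves": [[[-0.018,-0.014,0.02,0.3,-0.5,1.1,-1],[-0.018,-0.013,0.02,0.2,-0.5,1.1,-1],[0,0,0.02,0,0,0,-1],[0,0,0,0,0,0,-1]]]}}

```text
time: 3.35
eef_pos: [0.6033, 0.3433, 0.1329]
tcp_rot: [0.006, 1.0, -0.001, -0.0]
contact_force: [-0.3, -0.1, 0.3]
opening: 1.004
```

Run:
```python
from go import *
delta((.602,.348,.072),179.7)
c=ctrl.get_calibration('wrist');im=ctrl.read_camera('wrist')[:,:,::-1].copy()
np.savez('w2.npz',**{k:np.array(c[k]) for k in('camera_matrix','cam_to_world')})
ref=[];
def box(px,py,ang,col):
    for h in(.104,):
        q=[]
        for sx,sy in((-1,-1),(1,-1),(1,1),(-1,1)):
            x,y=sx*.03,sy*.007;C,S=np.cos(ang),np.sin(ang)
            q.append(proj(c,[px+C*x-S*y,py+S*x+C*y,h])+.5)
        cv2.polylines(im,[np.int32(q)],True,col,1)
cv2.imwrite('pics/w2raw.png',im)
box(.602,.348,np.radians(-.3),(0,255,0))
cv2.imwrite('pics/w2.png',im)
```

```text
t 3.35 pos [0.6033 0.3433 0.1329] F [-0.3 -0.1  0.3] M [0.01 0.01 0.01] open 1.0041909664419604
shift [0.0014 0.0047 0.0609] rot [-0.09 -0.03 -0.37] q6 -1.1865722564843375
```

View pics/w2.png

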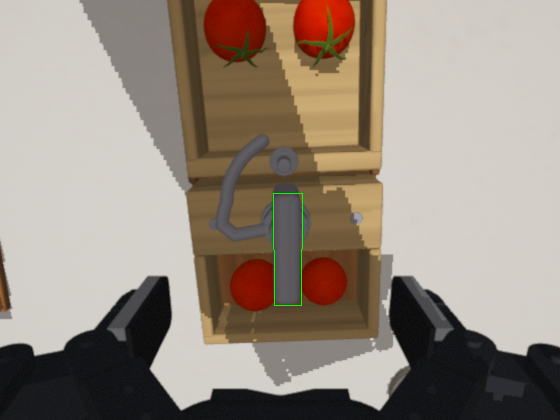

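The overlay box matches the bar within about 1 px, so I'll go down and close the gripper.

Emit:
{"api": "apply_moves", "payload": {"moves": [[[0.001,0.005,0.02,0,0,-0.3,-1],[0,0,0.02,0,0,0,-1],[0,0,0.015,0,0,0,-1],[0,0,0.003,0,0,0,-1],[0,0,0,0,0,0,-1]]]}}

```text
time: 3.9
eef_pos: [0.6083, 0.3474, 0.0831]
tcp_rot: [0.005, 1.0, 0.001, 0.006]
contact_force: [1.0, 0.3, 0.2]
opening: 1.003
```

```bash
python3 -c "
from go import *
delta((.602,.348,.072),179.7)"
```

```text
t 3.9 pos [0.6083 0.3474 0.0831] F [1.  0.3 0.2] M [ 0.01 -0.02 -0.05] open 1.0032745492214024
shift [0.0064 0.0005 0.011 ] rot [ 0.15  0.73 -0.3 ] q6 -1.183641343222292
```

Emit:
{"api": "apply_moves", "payload": {"moves": [[[0.006,0,0.009,0.1,0.7,-0.3,-1],[0,0,0,0,0,0,-1]]]}}

```text
time: 4.1
eef_pos: [0.6029, 0.3477, 0.0755]
tcp_rot: [0.003, 1.0, 0.001, 0.001]
contact_force: [0.1, -0.0, -0.7]
opening: 0.999
```

```bash
python3 -c "
from go import *
delta((.602,.348,.072),179.7)"
```

```text
t 4.1 pos [0.6029 0.3477 0.0755] F [ 0.1 -0.  -0.7] M [ 0.02 -0.01 -0.01] open 0.9993783459277377
shift [0.0009 0.0003 0.0035] rot [0.1  0.12 0.01] q6 -1.1888075042606898
```

Emit:
{"api": "apply_moves", "payload": {"moves": [[[0.001,0,0.003,0,0,0,0.3],[0,0,0,0,0,0,0.6],[0,0,0,0,0,0,1],[0,0,0,0,0,0,1],[0,0,0,0,0,0,1],[0,0,0,0,0,0,1]]], "force": 50}}

```text
time: 4.7
eef_pos: [0.6028, 0.3465, 0.075]
tcp_rot: [0.002, 1.0, -0.001, 0.002]
contact_force: [-0.6, 1.8, -1.7]
opening: 0.153
```

```bash
python3 -c "
from go import *
delta((.602,.348,.072),179.7)"
```

```text
t 4.7 pos [0.6028 0.3465 0.075 ] F [-0.6  1.8 -1.7] M [0.36 0.09 0.12] open 0.15348791338095077
shift [0.0008 0.0015 0.003 ] rot [-0.08  0.23  0.1 ] q6 -1.1884851074498735
```

Gripped: opening is 0.153, about 13 mm, with small forces. Now I'll turn it clockwise in steps.

Emit:
{"api": "apply_moves", "payload": {"moves": [[[0,0,0,0,0,6,1],[0,0,0,0,0,6,1],[0,0,0,0,0,6,1],[0,0,0,0,0,6,1]]]}}

```text
time: 5.1
eef_pos: [0.6028, 0.3468, 0.075]
tcp_rot: [0.216, 0.976, -0.0, 0.002]
contact_force: [-0.4, 0.2, -0.9]
opening: 0.156
```

```bash
python3 -c "
from go import *
delta((.602,.347,.074),155.7)"
```

```text
t 5.1 pos [0.6028 0.3468 0.075 ] F [-0.4  0.2 -0.9] M [-0.13  0.12  0.11] open 0.15561356187875347
shift [ 0.0008 -0.0002  0.001 ] rot [ 0.05  0.27 -0.7 ] q6 -0.7552611288987718
```

Emit:
{"api": "apply_moves", "payload": {"moves": [[[0,0,0,0,0,6,1],[0,0,0,0,0,6,1],[0,0,0,0,0,6,1],[0,0,0,0,0,6,1],[0,0,0,0,0,6,1]]], "force": 70}}

```text
time: 5.6
eef_pos: [0.6028, 0.3467, 0.0751]
tcp_rot: [0.467, 0.884, -0.001, 0.003]
contact_force: [-0.5, 0.1, 0.2]
opening: 0.152
```

```bash
python3 -c "
from go import *
delta((.6025,.347,.074),98.7)"
```

```text
t 5.6 pos [0.6028 0.3467 0.0751] F [-0.5  0.1  0.2] M [-0.01  0.12  1.19] open 0.15155014441224232
shift [ 0.0004 -0.0001  0.0011] rot [ 0.19  0.34 25.64] q6 -0.21734786241196982
```

Emit:
{"api": "apply_moves", "payload": {"moves": [[[0,0,0,0,0,5,1],[0,0,0,0,0,5,1],[0,0,0,0,0,5,1],[0,0,0,0,0,5,1],[0,0,0,0,0,4,1]]], "force": 90}}

```text
time: 6.1
eef_pos: [0.6031, 0.347, 0.0751]
tcp_rot: [0.643, 0.766, -0.0, 0.004]
contact_force: [0.5, -1.0, 0.0]
opening: 0.149
```

Run:
```python
from go import *
delta((.6025,.347,.074),98)
c=[(n,ctrl.read_camera(n)[:,:,::-1]) for n in('wrist','top')]
o=np.zeros((420,800,3),np.uint8);o[:,:400]=c[0][1][:,80:480];o[:,400:]=cv2.resize(c[1][1][95:265,140:302],(400,420),interpolation=cv2.INTER_CUBIC)
cv2.imwrite('pics/w3.png',o)
```

```text
t 6.1 pos [0.6031 0.347  0.0751] F [ 0.5 -1.   0. ] M [0.04 0.32 0.3 ] open 0.14889531936986505
shift [ 0.0001 -0.0006  0.0011] rot [0.28 0.38 1.96] q6 0.20996187104850092
```

View pics/w3.png

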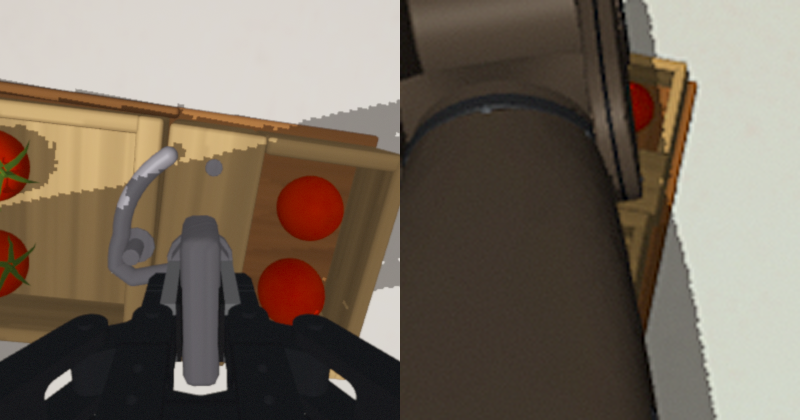

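The hook now sits round the post with the seam closed, and the cam is at about 1.43 rad. I'll add a slight extra turn, then release and lift.

Emit:
{"api": "apply_moves", "payload": {"moves": [[[0,0,0,0,0,2.5,1],[0,0,0,0,0,0,1],[0,0,0,0,0,0,0.6],[0,0,0,0,0,0,0],[0,0,0,0,0,0,-0.2],[0,0,0,0,0,0,-0.2],[0,0,0,0,0,0,-0.2]]]}}

```text
time: 6.9
eef_pos: [0.6035, 0.3477, 0.0755]
tcp_rot: [0.657, 0.754, 0.001, 0.004]
contact_force: [0.1, -0.2, 0.2]
opening: 0.602
```

```bash
python3 -c "
from go import *
delta((.6025,.347,.19),98)"
```

```text
t 6.9 pos [0.6035 0.3477 0.0755] F [ 0.1 -0.2  0.2] M [ 0.02 -0.    0.03] open 0.6021006241901788
shift [-0.0011 -0.0004 -0.1145] rot [ 0.39  0.27 -0.11] q6 0.24557856873070905
```

Emit:
{"api": "apply_moves", "payload": {"moves": [[[0,0,-0.02,0,0,0,-0.2],[0,0,-0.03,0,0,0,-0.2],[0,0,-0.04,0,0,0,-0.2],[0,0,-0.04,0,0,0,-0.2],[0,0,-0.04,0,0,0,-0.2],[-0.045,0,-0.01,0,0,0,-0.2],[-0.05,0,0,0,0,0,-0.2],[-0.05,0,0,0,0,0,-0.2],[-0.05,0,0,0,0,0,-0.2],[-0.05,0,0,0,0,0,-0.2],[-0.05,0,0,0,0,0,-0.2],[-0.05,0,0,0,0,0,-0.2]]]}}

```text
time: 8.1
eef_pos: [0.6502, 0.0084, 0.2647]
tcp_rot: [0.651, 0.759, 0.001, 0.005]
contact_force: [0.7, 0.3, -0.3]
opening: 0.599
```

Emit:
{"api": "apply_moves", "payload": {"moves": [[[-0.05,0,0,0,0,0,-0.2],[-0.05,0,0,0,0,0,-0.2],[-0.05,0,0,0,0,0,-0.2],[-0.04,0,0,0,0,0,-0.2],[0,0,0,0,0,0,-0.2]]]}}

```text
time: 8.6
eef_pos: [0.6779, -0.1878, 0.2655]
tcp_rot: [0.653, 0.757, 0.001, 0.006]
contact_force: [0.6, 0.1, -0.1]
opening: 0.6
```

Run:
```python
from go import *
delta((.6025,.347,.19),98)
a=ctrl.read_camera('top')[:,:,::-1];cv2.imwrite('pics/top4.png',a)
o=cv2.resize(a[95:305,140:440],(800,560),interpolation=cv2.INTER_CUBIC);cv2.imwrite('pics/t4.png',o)
```

```text
t 8.6 pos [ 0.6779 -0.1878  0.2655] F [ 0.6  0.1 -0.1] M [ 0.04 -0.01 -0.02] open 0.6001965540481811
shift [0.5406 0.0036 0.0712] rot [0.52 0.45 0.48] q6 -0.5609756399368101
```

View pics/t4.png

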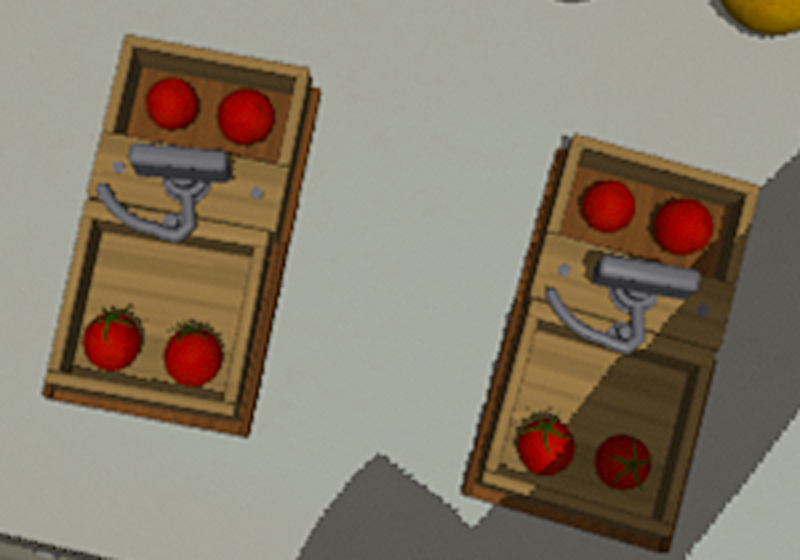

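Both docks now look the same: the left handle lies along the seam at (180,162), the hook is round the post at (172,220), and the gap is closed. The locked dock looks unchanged and the arm is clear, so I'm handing in.

```bash
python3 -c "
from plant import ctrl
print(ctrl.sign_off())"
```

```text
the job is handed in; nothing more can be done
None
```

The open dock (the left one) is now locked. I gripped its handle and turned it about 82° clockwise, to roughly 1.46 rad by tool angle. Then I let go, lifted clear and handed the job in at about 8.6 s of the 29 s allowed.

- **Open dock:** the last top-camera picture shows the handle along the seam, the hook round the post and the gap closed, matching the other dock.
- **Locked dock:** I never touched it, and its handle looks unchanged.
- **Forces:** the readings after each move call showed at most about 2 N on the tool and 1.2 Nm at the wrist. That moment was above the 0.5 Nm given for the cam. It was back to 0.3 Nm by the next reading, with the handle turning along.
- **Measurement differences:** the cameras disagreed by 2–4 mm on the pivot, and one reading of the handle from the scene camera was about 1 cm off, so I did not use it. A wrist-camera overlay from close up fitted to about 1 pixel.
- **Not measured:** the final cam angle is inferred from the tool's rotation, and the closed gap was judged by eye.

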